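# Lay the next click-floor block of a sample floor

### The job

Start the next course of the floor sample: take the loose oak block, angle its tongue into the groove at the right-hand end of the laid course, then lower it flat so that the joint locks, with no gap, flush, and its sides in line with the right-hand block. The laid course floats: feel for it and press the tongue home only gently, so that you do not shove the course and spoil its expansion gap at the batten. Leave the other things on the bench alone.

Things in the scene. Friction and masses are not known exactly. Their poses are not given: they have to be found in the camera images.
- base: Lay-up base of a floor sample, fixed to the bench: plywood sheet 340 (x) x 226 (y) x 12 mm, on it 2 mm of cork (its top at z = 14 mm) and a pale start batten along the far edge. Origin: centre of the sheet's underside; z up, x away from the robot, across the courses, y to the left. On the cork, short of the batten, lies the first course.
- batten_face (a point): Foot of the batten's near face, at its middle, on the cork; axes as the base. The course (judged as body course): three oak blocks joined side by side (middle one darker), in all 98 (x) x 186 (y) x 22 mm, centred in y. It floats, held square: it can only slide along x, and does when pushed with over about 8 N. Its gap to the batten, 3 to 33 mm, is not measured: find it by eye or feel.
- right_row (a point): Point on the cork on the centre line of the right-hand block of the course (y = -62 mm in the base), 18 + 98 mm before the batten: the joint line (near edge of the course's face) lies within 15 mm in x of it. Axes as the base. The course's near edge is grooved along its whole length; the numbers of its profile are at the points shoulder, tongue_tip and heel.
- block: The loose oak floor block, 150 (x) x 62 (y) x 22 (z) mm, 0.13 to 0.22 kg, wear layer up. Origin: centre of the underside of the 150 x 62 mm face; z up, x points to its tongue. Grip it across its 62 mm width near the middle. The tongue goes in only with the block's other end raised by 15 to 25 degrees, moving down along the block's own slope.
- shoulder (a point): Middle of the upper edge of the block's shoulder: x = 75, z = 22 mm in the block. Home, it meets the upper edge of the course's upper lip. The lip's front is the joint line, upright, from 14 to 22 mm above the cork. Tilted 20 degrees with these edges together, the tongue has about 1 mm of room below and 2 mm above; turn the block down about this edge.
- tongue_tip (a point): Middle of the tip of the block's tongue, 10 mm beyond the shoulder (x = 85, z = 10.75 mm in the block). The tip is 2.5 mm thick (z = 9.5 to 12), the root of the tongue z = 6.4 to 13; it is as wide as the block. The groove is 12 mm deep, from 6 to 14 mm above the cork.
- heel (a point): Lower rear edge of the tongue's heel (x = 66, z = 8 to 6.4, bevelled mm in the block). Behind it a recess (x = 59 to 66, up to z = 10.5) drops over the locking ridge. Ridge: on the 6 mm thick lower lip, which reaches 15 mm out from the joint line; 10 to 14.5 mm out, its top 9 mm above the cork. Locked, it has about 2 mm of play. A block more than 2 mm short of home comes to lie on the ridge.
- pliers: The red-handled pliers, a bystander; origin at the centre of its underside.
- sanding_block: The sanding block, a bystander; origin at the centre of its underside.
- hammer: The claw hammer, a bystander; origin at the centre of its underside.
- tape_measure: The tape measure, a bystander; origin at the centre of its underside.
- try_square: The try square, a bystander; origin at the centre of its underside.
Mind the look-alikes: they are no part of the job. What is shaped like the block but blue is not meant.

How it is judged (in metres and radians):
On the way:
1. the tongue (block_c2) is in the groove, under the lip (course_c0) of the right-hand block, while the block is still tilted (more than 6 degrees) (angle between block's own z axis and vertical above 0.105 rad and distance between block_c2 and course_c0 below 0.0165 m and z of block_c2 in the frame of base below 0.0275 m), for 0.1 s.
At the end, for the whole second after the job is handed in: The block lies flat (0.9 degree), flush with the course (1.3 mm), its tongue locked in the groove with at most 1.5 mm gap at the joint line, sides within 5 mm of the right-hand block's and parallel within 2 degrees, released, at rest (x of shoulder in the frame of course above -0.0015 m and angle between block's own z axis and vertical below 0.015 rad and angle between the x axis of block and the x axis of base, either way round below 0.035 rad and z of block in the frame of base between 0.0127 and 0.0153 m and y of block in the frame of base between -0.067 and -0.057 m and linear speed of block below 0.01 m/s); the robot touches nothing.
It fails at once if the laid course (course_c5) is shoved more than 2 mm along the base (distance of course_c5 from where it was at the start of the episode above 0.002 m).
It fails at once if the block is forced against the laid course or the base with more than 40 N (contact force between block and base above 40 N).
It fails at once if another thing on the bench is moved more than 2 cm (distance of any of pliers, sanding_block, hammer, tape_measure, try_square from where it was at the start of the episode above 0.02 m).
It also fails if it takes over 54 s, if anything falls off the work surface, if the arm or the gripper's body presses on something with over 40 N, if the wrist force passes 120 N, or if a joint passes its speed limit or range.

### The arm

A 6-joint arm with a two-finger parallel gripper is mounted at the origin on a cart in front of the work surface, level with it; the furniture and walls round the work are solid. World frame = base frame: x ahead of the robot, y to its left, z up, the work surface at z = 0. Lengths are in mm, angles in rad, forces in N, time in s.
With the tool pointing down it reaches from about 275 to 1000 mm from the base axis. Payload 8.4 kg.
Tool frame: the origin (TCP) lies at the very end of the fingers, on their centre line; the grasp point (between the pads) lies 19 mm behind it; z points along the fingers, y is the line along which they close (so a half turn about z gives the same grasp; the last joint's range is limited). The gripper opens to 85 mm and grips with 20 to 120 N. Pads are 22 mm wide; open, the fingers measure 114 mm over their backs; the gripper's body (76 mm by 85 mm) begins 54 mm behind the grasp point. The pads swing forward as they close: fully open they stand 13 mm farther back than shut.
Start: joints at [1.104, 0.353, 1.633, -0, 1.155, -0.002], TCP at [280.152, 558.698, 231.281] pointing down, gripper open.
Joint ranges: [-2.63, 2.63], [-0.92, 2.1], [0.06, 2.66], [-1.3, 4.44], [0, 2.69], [-3.02, 3.02]. Speed limits (rad/s): [2.22, 2.22, 2.79, 3.14, 3.14, 3.14].

### API

Orientations are given as [roll, pitch, yaw] about the fixed x, y, z axes, in that order (R = Rz(yaw) Ry(pitch) Rx(roll)).
In Python, from rig import sensors, grab_frame, camera_params, order gives the robot as it stands. The module is installed in compiled form; this text tells all that it offers.
- The arm moves only by the tool move_arm, never from a script. Its argument "motion" is a list of rows, each a list of 7 numbers: the turn, a rotation vector about the tool's x, y, z in rad, then the shift along the tool's x, y, z in m, then the finger opening in m, from 0 to 0.0854. A call has 1 to 8 rows; each row is the pose to reach, as a shift and turn from the pose commanded when the call began, along the tool's axes at that moment; what a row does not reach only later rows make up. A row lasts 1/8 s, in which the tool goes at most 62.5 mm and 10.7 degrees, less where a joint would pass 70% of its speed; a pose out of reach is approached as far as the arm can. A call with a gripper value outside its range is refused whole. The fingers move at their own pace and stop on an object; "grip_force" is the grip in N (left out, the last holds). Time passes only in rows, so rows that repeat a pose let the fingers close. It gives the time, the measured TCP pose, the force, the opening and the grip force at its end, in the units of the state.
- sensors.sense(): the state, without advancing time (a new reading comes with each control period).
- grab_frame(name): name is "scene" or "top" or "wrist"; returns (picture, depth): 400x640x3 uint8, red, green, blue; 400x640 float32, mm along the optical axis (not along the pixel's ray), 0 where there is no reading.
- camera_params(name): a dict with "camera_matrix" (3x3 intrinsics, pixels), "world_from_camera" (4x4, takes a point from camera to world coordinates). Camera axes: x right, y down, z forward; pixel columns grow to the right and rows downward; lengths in mm; the calibration is good to about 2 mm. The wrist camera is an equidistant fisheye: a pixel r from the principal point sees the ray r / f radians off the axis. A picture is of the moment at which its call begins: read the wrist's pose just before it. camera_params takes no time and is no camera call; for the wrist camera it gives the pose at the moment of the call.
- order.sign_off(): hands the job in; it is judged then, once.
The state is a dict: "clock": time; "qpos": joint angles; "qvel": joint speeds; "joint_efforts": joint torques, N m; "eef_pos": TCP position; "tcp_rot": TCP orientation; "contact_force": force on the tool from outside, world axes, zero at the start; "wrist_torque": the same for the moment, N m; "opening": opening from 0.0 (shut) to 1.0 (fully open); "grasp_force": force on a finger pad.
Only numpy, scipy, OpenCV 4.12 (cv2) and the standard library are available. Lean on these libraries where they do the work, as an engineer would, in place of code of your own. Each camera call takes 0.05 s, during which the arm holds its last target. There are 200 camera calls.

## Working session

There is one attempt and no reset: what is moved stays moved. The work goes in short steps, Python scripts to look and compute and a tool call to move; the robot and the scene stay as the last step left them, time stands still between calls to the robot, and variables do not carry over. Pictures are saved under pics/ and viewed, at most 10 in all, crops included, and the job is handed in when it is done.

Besides the shell and the picture viewer there is one more tool, called after "Request:" by a JSON object that holds its "fn" and its "kwargs". move_arm: Moves the arm, as the interface text tells. Its arguments: {"type":"object","properties":{"motion":{"type":"array","items":{"type":"array","items":{"type":"number"}}},"grip_force":{"type":"number"}},"required":["motion"]}

```bash
mkdir -p pics
python3 - <<'E'
from rig import *
import cv2,numpy as np
np.set_printoptions(precision=4,suppress=True)
print(sensors.sense())
for n in("scene","top"):
    p,d=grab_frame(n); cv2.imwrite(f"pics/{n}0.png",p[:,:,::-1]); np.save(f"{n}0.npy",d); 
    print(n,camera_params(n))
E
```

```text
{'clock': 0.0, 'qpos': array([ 1.1036,  0.3536,  1.6341, -0.    ,  1.1552, -0.0024]), 'qvel': array([ 0.0012, -0.0002,  0.0001, -0.0001, -0.0004, -0.0004]), 'joint_efforts': array([  0.0021, -60.5245, -34.2052,   0.0002,   0.0093,   0.    ]), 'eef_pos': array([279.9358, 558.2546, 230.5685]), 'tcp_rot': array([-3.1402, -0.    ,  2.6768]), 'contact_force': array([0.7618, 0.6117, 0.7441]), 'wrist_torque': array([ 0.0028, -0.0222, -0.0224]), 'grasp_force': 0.0, 'opening': 0.9988871468548469}
scene {'camera_matrix': array([[476.1201,   0.    , 321.2266],
       [  0.    , 476.1201, 199.0582],
       [  0.    ,   0.    ,   1.    ]]), 'world_from_camera': array([[  -0.6211,   -0.4814,    0.6184, -573.5756],
       [  -0.7834,    0.4052,   -0.4713,  894.6963],
       [  -0.0237,   -0.7772,   -0.6288, 1198.388 ],
       [   0.    ,    0.    ,    0.    ,    1.    ]])}
top {'camera_matrix': array([[421.2355,   0.    , 321.4333],
       [  0.    , 421.2355, 195.5083],
       [  0.    ,   0.    ,   1.    ]]), 'world_from_camera': array([[  -0.0043,   -0.9901,    0.1403,  367.5731],
       [  -0.9999,    0.0026,   -0.0124,   45.5548],
       [   0.0119,   -0.1404,   -0.99  , 1421.3091],
       [   0.    ,    0.    ,    0.    ,    1.    ]])}
```

View pics/top0.png

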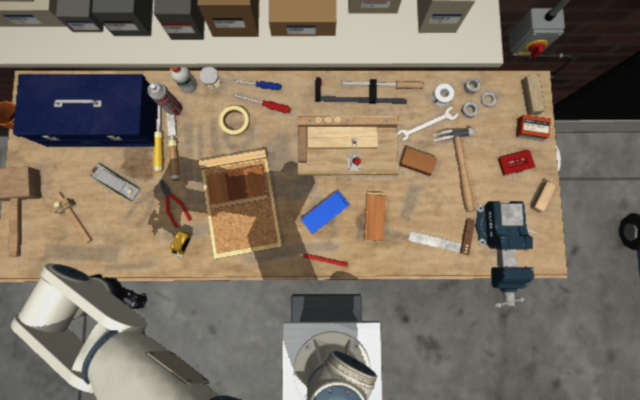

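View pics/scene0.png

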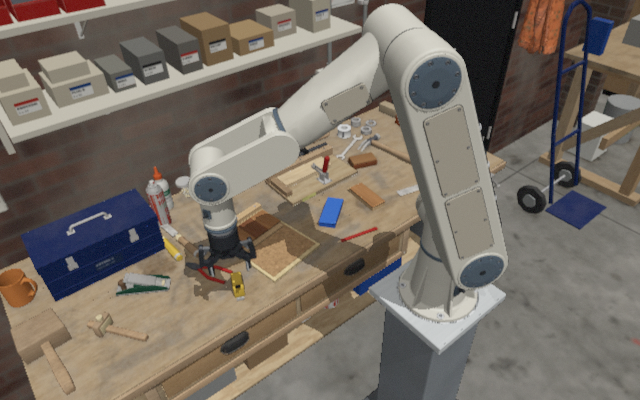

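The top view shows the base at about (240,203) with the batten at the top (far) edge, and the loose oak block at about (374,216). The blue look-alike is at (325,212), and the pliers and tape are left of the base. I'll measure from a mask and a zoom.

```bash
cat > h.py <<'E'
from rig import *
import cv2,numpy as np
from scipy.spatial.transform import Rotation as Rn
np.set_printoptions(precision=4,suppress=True)
def ray(cp,uv,fish=False):
    K=cp["camera_matrix"];T=cp["world_from_camera"];uv=np.atleast_2d(uv).astype(float)
    m=np.c_[(uv[:,0]-K[0,2])/K[0,0],(uv[:,1]-K[1,2])/K[1,1]]
    if fish:
        th=np.linalg.norm(m,axis=1);s=np.where(th>1e-9,np.sin(th)/np.maximum(th,1e-9),1)
        d=np.c_[m*s[:,None],np.cos(th)]
    else: d=np.c_[m,np.ones(len(m))]
    return T[:3,3],d@T[:3,:3].T
def onplane(cp,uv,z,fish=False):
    o,d=ray(cp,uv,fish); t=(z-o[2])/d[:,2]; return o+d*t[:,None]
def project(cp,P,fish=False):
    T=np.linalg.inv(cp["world_from_camera"]);K=cp["camera_matrix"]
    c=np.atleast_2d(P)@T[:3,:3].T+T[:3,3]
    if fish:
        r=np.linalg.norm(c[:,:2],axis=1);th=np.arctan2(r,c[:,2]);m=c[:,:2]/np.maximum(r,1e-9)[:,None]*th[:,None]
    else: m=c[:,:2]/c[:,2:]
    return m*[K[0,0],K[1,1]]+K[:2,2]
E
python3 - <<'E'
from h import *
p=cv2.imread("pics/top0.png");cp=camera_params("top")
c=cv2.resize(p[140:270,190:400],None,fx=3.8,fy=3.8,interpolation=cv2.INTER_CUBIC);cv2.imwrite("pics/c1.png",c)
h=cv2.cvtColor(p,cv2.COLOR_BGR2HSV)
for uv in [(374,216),(374,196),(345,200),(350,230)]: print(uv,h[uv[1],uv[0]],np.load("top0.npy")[uv[1],uv[0]])
E
```

```text
(374, 216) [ 13 156 175] 1405.1539
(374, 196) [ 13 154 182] 1417.7097
(345, 200) [112 165 187] 1418.1218
(350, 230) [ 17 102 173] 1419.9874
```

View pics/c1.png

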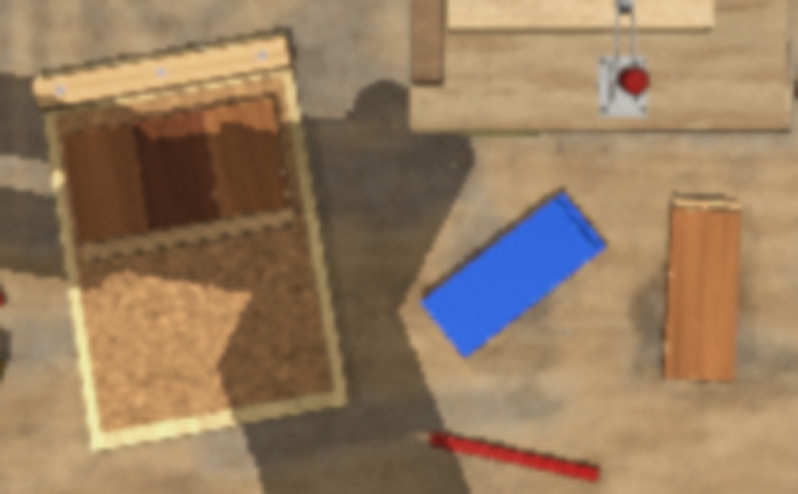

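The crop shows the oak block at about (705,290) with its pale tongue at the far end (705,200). The course lies just short of the batten, and its pale lower lip and joint line are at about (190,235).

Run:
```python
from h import *
p=cv2.imread("pics/top0.png");cp=camera_params("top")
h=cv2.cvtColor(p,cv2.COLOR_BGR2HSV)
m=cv2.inRange(h,(5,130,100),(15,255,255)); roi=np.zeros_like(m);roi[180:250,355:395]=255;m&=roi
cn=max(cv2.findContours(m,0,1)[0],key=cv2.contourArea)
w=onplane(cp,cn[:,0,:],22)
r=cv2.minAreaRect(w[:,:2].astype(np.float32));print("block",r,cv2.boxPoints(r))
# base corners read from crop (sheet top, z=12..14)
cr=np.array([[95,447],[343,402],[291,72],[49,112]])/3.8+[190,140]-0.5
b=onplane(cp,cr,13);print("base corners",b, np.linalg.norm(np.diff(b,axis=0),axis=1))
cr=np.array([[40,104],[291,70]])/3.8+[190,140]-0.5; print("batten?",onplane(cp,cr,14))
cr=np.array([[80,246],[293,212],[287,208]])/3.8+[190,140]-0.5; print("joint/lip",onplane(cp,cr,20))
s=sensors.sense();wc=camera_params("wrist");print(wc)
R=Rn.from_euler('xyz',s['tcp_rot']).as_matrix();print("tool axes",R)
T=wc["world_from_camera"];print("cam in tool",R.T@(T[:3,3]-s['eef_pos']),R.T@T[:3,:3])
```

```text
block ((492.95477294921875, -148.34869384765625), (64.65181732177734, 150.66278076171875), 86.88461303710938) [[ 415.9779 -176.5328]
 [ 566.418  -184.7209]
 [ 569.9316 -120.1646]
 [ 419.4916 -111.9765]]
base corners [[362.8093 381.5871  13.    ]
 [400.7443 166.9256  13.    ]
 [695.4693 216.4086  13.    ]
 [659.2449 431.8205  13.    ]] [217.9877 298.8501 218.4364]
batten? [[666.3382 439.818   14.    ]
 [697.0733 216.3132  14.    ]]
joint/lip [[537.7152 398.5184  20.    ]
 [567.4095 212.0132  20.    ]
 [570.992  217.3542  20.    ]]
{'camera_matrix': array([[309.7069,   0.    , 319.3059],
       [  0.    , 309.7069, 197.5716],
       [  0.    ,   0.    ,   1.    ]]), 'world_from_camera': array([[  0.4483,   0.8547,   0.2618, 213.6899],
       [  0.8939,  -0.4284,  -0.1324, 592.8822],
       [ -0.001 ,   0.2933,  -0.956 , 373.0212],
       [  0.    ,   0.    ,   0.    ,   1.    ]])}
tool axes [[-0.8939  0.4483 -0.0006]
 [ 0.4483  0.8939 -0.0012]
 [-0.     -0.0013 -1.    ]]
cam in tool [  74.7543    1.0181 -142.4083] [[-0.0001 -0.956  -0.2933]
 [ 1.     -0.0002  0.0003]
 [-0.0003 -0.2933  0.956 ]]
```

Request:
{"fn": "move_arm", "kwargs": {"motion": [[0,0,0.18,-0.04,-0.02,0.005,0.085],[0,0,0.36,-0.08,-0.04,0.01,0.085],[0,0,0.54,-0.12,-0.06,0.015,0.085],[0,0,0.72,-0.16,-0.08,0.02,0.085],[0,0,0.9,-0.2,-0.1,0.025,0.085],[0,0,1.08,-0.24,-0.12,0.03,0.085],[0,0,1.26,-0.27,-0.135,0.031,0.085],[0,0,1.44,-0.299,-0.15,0.031,0.085]]}}

```text
clock: 1.1
eef_pos: [480.6, 289.3, 199.9]
tcp_rot: [-3.141, 0.001, 1.23]
contact_force: [0.2, -0.2, -0.3]
opening: 0.999
grasp_force: 0.0
```

Request:
{"fn": "move_arm", "kwargs": {"motion": [[0,0,0.18,0,0,0,0.085],[0,0,0.36,0,0,0,0.085],[0,0,0.54,0,0,0,0.085],[0,0,0.72,0,0,0,0.085],[0,0,0.9,0,0,0,0.085],[0,0,1.07,0,0,0,0.085],[0,0,1.07,0,0,0,0.085],[0,0,1.07,0,0,0,0.085]]}}

```text
clock: 2.1
eef_pos: [480.1, 290.5, 200.1]
tcp_rot: [3.141, 0.0, 0.171]
contact_force: [-0.1, -0.1, -0.2]
opening: 0.999
grasp_force: 0.0
```

Run:
```python
from h import *
import pickle
s=sensors.sense();cp=camera_params("wrist");p,d=grab_frame("wrist")
pickle.dump((s,cp,p,d),open("w1.pkl","wb"))
cv2.imwrite("pics/w1.png",p[:,:,::-1]);print(s['clock'],s['eef_pos'],s['tcp_rot'],s['qpos'],s['contact_force'])
```

```text
2.1 [480.0702 290.4996 200.1085] [3.1414 0.0004 0.1705] [ 0.5415  0.2875  1.8023 -0.      1.0522  1.9418] [-0.0665 -0.0801 -0.1681]
```

View pics/w1.png

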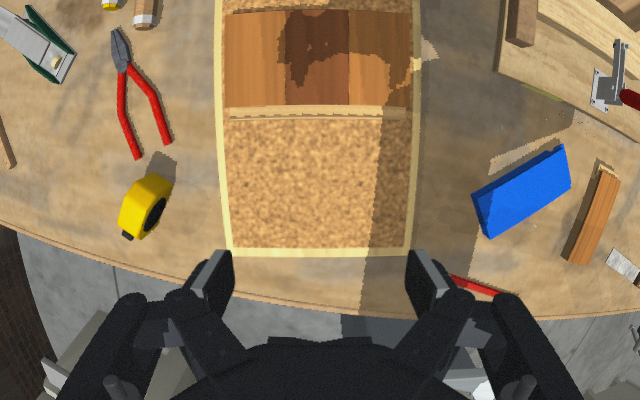

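The wrist view shows the course with its upper lip edge at about row 105 (columns 225–412), the lower lip to row 118, the sheet's near edge at row 252, and block and blue decoy on the right. Next I'll use depth to get the edges.

```bash
cat >> h.py <<'E'
def cloud(cp,d,fish):
    v,u=np.indices(d.shape);o,r=ray(cp,np.c_[u.ravel(),v.ravel()],fish)
    Rc=cp["world_from_camera"][:3,:3];z=r@Rc[:,2]
    P=o+r*(d.ravel()/z)[:,None];P[d.ravel()<=0]=np.nan
    return P.reshape(d.shape+(3,))
E
python3 - <<'E'
from h import *
import pickle
s,cp,p,d=pickle.load(open("w1.pkl","rb"))
P=cloud(cp,d,True)
for c in (250,320,390):
    print(c,[(r,*np.round(P[r,c],1)) for r in list(range(99,122,1))])
# sheet edge, side edges of course (right side): z along row 60
print([(c,*np.round(P[60,c],1)) for c in range(402,424,2)])
print([(c,*np.round(P[60,c],1)) for c in range(214,232,2)])
# right & left sheet edges rows 150..240, near edge
def cross(line,zt=6):
    z=line[:,2];i=np.where((z[:-1]>zt)!=(z[1:]>zt))[0];return i
L=[];R=[];N=[]
for r in range(140,240,5):
    i=cross(P[r,200:440]);  L.append(P[r,200+i[0]+1]);R.append(P[r,200+i[-1]])
for c in range(240,400,8):
    i=cross(P[230:270,c]); N.append(P[230+i[0],c])
for n,q in zip("LRN",map(np.array,(L,R,N))):
    vx,vy,x0,y0=cv2.fitLine(q[:,:2].astype(np.float32),cv2.DIST_HUBER,0,.01,.01).ravel();print(n,np.degrees(np.arctan2(vy,vx)),x0,y0)
E
```

```text
250 [(99, np.float64(550.5), np.float64(373.2), np.float64(35.1)), (100, np.float64(549.5), np.float64(372.7), np.float64(36.7)), (101, np.float64(548.5), np.float64(372.7), np.float64(36.1)), (102, np.float64(547.5), np.float64(372.6), np.float64(35.7)), (103, np.float64(546.5), np.float64(372.5), np.float64(35.8)), (104, np.float64(545.5), np.float64(372.3), np.float64(36.1)), (105, np.float64(544.6), np.float64(372.1), np.float64(36.0)), (106, np.float64(543.0), np.float64(375.6), np.float64(19.9)), (107, np.float64(541.8), np.float64(375.8), np.float64(18.1)), (108, np.float64(540.9), np.float64(375.1), np.float64(20.5)), (109, np.float64(539.8), np.float64(375.2), np.float64(19.2)), (110, np.float64(538.8), np.float64(374.9), np.float64(20.0)), (111, np.float64(537.8), np.float64(374.5), np.float64(21.0)), (112, np.float64(536.7), np.float64(374.6), np.float64(20.1)), (113, np.float64(535.6), np.float64(374.5), np.float64(19.7)), (114, np.float64(534.6), np.float64(374.4), np.float64(19.5)), (115, np.float64(533.5), np.float64(374.3), np.float64(19.5)), (116, np.float64(532.6), 
[... 3913 characters left out ...]
, np.float64(200.4), np.float64(0.5))]
[(214, np.float64(588.7), np.float64(425.9), np.float64(12.0)), (216, np.float64(588.9), np.float64(423.7), np.float64(11.7)), (218, np.float64(589.2), np.float64(421.6), np.float64(11.0)), (220, np.float64(589.1), np.float64(418.5), np.float64(13.2)), (222, np.float64(589.3), np.float64(416.3), np.float64(12.9)), (224, np.float64(587.2), np.float64(406.7), np.float64(34.7)), (226, np.float64(587.4), np.float64(404.5), np.float64(35.0)), (228, np.float64(587.4), np.float64(401.9), np.float64(36.6)), (230, np.float64(587.7), np.float64(400.3), np.float64(35.0))]
L 10.198122 453.54874 402.66248
R 9.960869 484.4903 180.80312
N -79.56134 380.90958 275.57086
```

Request:
{"fn": "move_arm", "kwargs": {"motion": [[0,0,0.03,-0.008,0.055,0.006,0.085],[0,0,0.06,-0.016,0.115,0.012,0.085],[0,0,0.09,-0.024,0.175,0.018,0.085],[0,0,0.12,-0.032,0.235,0.024,0.085],[0,0,0.15,-0.04,0.295,0.03,0.085],[0,0,0.18,-0.05,0.355,0.04,0.085],[0,0,0.21,-0.058,0.41,0.048,0.085],[0,0,0.225,-0.062,0.434,0.05,0.085]]}}

```text
clock: 3.15
eef_pos: [490.7, -150.4, 149.9]
tcp_rot: [3.141, 0.0, -0.059]
contact_force: [-0.2, 0.6, 1.1]
opening: 0.994
grasp_force: 0.0
```

Request:
{"fn": "move_arm", "kwargs": {"motion": [[0,0,0,0,0,0,0.085]]}}

```text
clock: 3.28
eef_pos: [490.9, -149.1, 150.1]
tcp_rot: [3.142, 0.0, -0.059]
contact_force: [-0.1, 0.4, -0.2]
opening: 0.998
grasp_force: 0.0
```

Run:
```python
from h import *
import pickle
s=sensors.sense();cp=camera_params("wrist");p,d=grab_frame("wrist")
pickle.dump((s,cp,p,d),open("w2.pkl","wb"))
cv2.imwrite("pics/w2.png",p[:,:,::-1]);print(s['clock'],s['eef_pos'],s['tcp_rot'])
P=cloud(cp,d,True)
m=((P[...,2]>16)&(P[...,2]<27)&(abs(P[...,0]-500)<100)&(abs(P[...,1]+148)<45)).astype(np.uint8)
n,l,st,ce=cv2.connectedComponentsWithStats(m);k=1+np.argmax(st[1:,4]);q=P[l==k];print(st[k])
r=cv2.minAreaRect(q[:,:2].astype(np.float32));print(r,cv2.boxPoints(r),np.median(q[:,2]))
# side edges per x slice
for x in range(430,570,15):
    a=q[abs(q[:,0]-x)<4]
    if len(a)>5: print(x,a[:,1].min(),a[:,1].max())
```

```text
3.275 [ 490.9399 -149.146   150.0719] [ 3.1416  0.0002 -0.0592]
[  282   104    72   156 10482]
((493.616455078125, -146.07192993164062), (62.31991195678711, 149.13914489746094), 86.20309448242188) [[ 417.1472 -172.2255]
 [ 565.9589 -182.1015]
 [ 570.0858 -119.9184]
 [ 421.274  -110.0424]] 21.819136748014273
430 -172.67485039246196 -110.41855886493818
445 -174.0982610401336 -112.02785871361857
460 -174.4775975478625 -113.523631343799
475 -175.74515213703876 -113.82116394957804
490 -176.1790808872448 -114.58349951479644
505 -177.71052940256791 -116.89942905471388
520 -178.18606478645546 -118.17702158332656
535 -179.73891774472455 -118.54516518839733
550 -181.28637723251927 -119.65126845046154
565 -181.82210179226644 -120.44585473460465
```

View pics/w2.png

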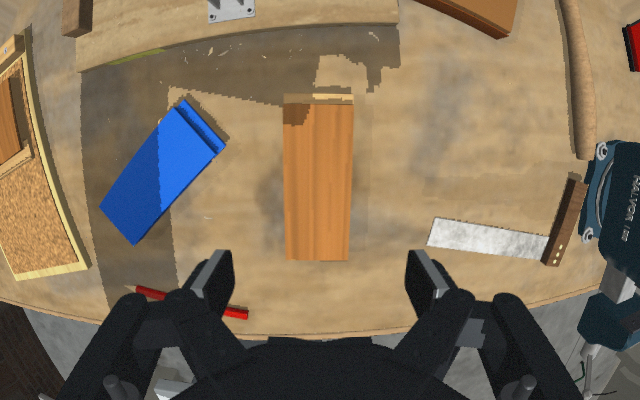

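The wrist view shows the loose block fully, with corners around (284,95)–(352,260) and the tongue at the far end. Nothing else stands between the fingers. I'll check where the fingertips sit relative to the TCP.

Run:
```python
from h import *
import pickle
s,cp,p,d=pickle.load(open("w2.pkl","rb"))
P=cloud(cp,d,True);R=Rn.from_euler('xyz',s['tcp_rot']).as_matrix()
Q=(P-s['eef_pos'])@R
for sl in ((slice(245,300),slice(185,235)),(slice(245,300),slice(404,450))):
    q=Q[sl].reshape(-1,3);q=q[(q[:,2]<10)&(q[:,2]>-60)];i=np.argsort(-q[:,2])
    print(q[i[:400:40]],np.abs(q[:,1]).min())
b=np.array([493.6,-146.1]);print("tool delta",R.T@(np.r_[b,4]-s['eef_pos']),"turn",-(-.067-s['tcp_rot'][2]))
```

```text
[[  0.6429 -44.0564 -12.1211]
 [ -7.1562 -43.3587 -14.6452]
 [ 10.9801 -44.7402 -16.1325]
 [  0.8006 -43.6975 -17.3244]
 [ 10.0575 -43.2412 -18.352 ]
 [  6.8947 -54.9492 -19.4664]
 [  1.9181 -43.7839 -20.2012]
 [ 11.8088 -46.6508 -21.0268]
 [ 11.3927 -43.5178 -21.9592]
 [ 11.8066 -44.1787 -22.8107]] 42.53536042496722
[[  2.7897  41.504  -12.8407]
 [  8.7656  41.7882 -14.8049]
 [  7.919   41.9877 -16.2987]
 [ -8.9376  41.3278 -17.3995]
 [ 10.9352  46.4892 -18.3946]
 [ -9.422   41.9187 -19.4317]
 [  7.3993  51.4826 -20.2099]
 [ 11.4307  43.1328 -21.1284]
 [ 12.0069  41.7991 -22.1408]
 [ -4.602   41.7988 -23.1909]] 40.85667155912673
tool delta [  2.5055  -3.2002 146.0714] turn 0.00782330306172102
```

Request:
{"fn": "move_arm", "kwargs": {"motion": [[0,0,0.008,0.002,-0.003,0.05,0.085],[0,0,0.008,0.0025,-0.003,0.1,0.085],[0,0,0.008,0.0025,-0.003,0.135,0.085],[0,0,0.008,0.0025,-0.003,0.152,0.085],[0,0,0.008,0.0025,-0.003,0.152,0.085],[0,0,0.008,0.0025,-0.003,0.152,0.055],[0,0,0.008,0.0025,-0.003,0.152,0.05],[0,0,0.008,0.0025,-0.003,0.152,0.05]], "grip_force": 90}}

```text
clock: 4.32
eef_pos: [495.0, -145.1, 0.3]
tcp_rot: [3.141, -0.003, -0.066]
contact_force: [-2.0, 1.6, 8.6]
opening: 0.702
grasp_force: 97.9
```

Request:
{"fn": "move_arm", "kwargs": {"motion": [[0,0,0,0,0,0,0.05],[0,0,0,0,0,0,0.05]]}}

```text
clock: 4.58
eef_pos: [495.0, -145.0, 0.3]
tcp_rot: [3.141, -0.003, -0.066]
contact_force: [-1.2, 2.8, 9.4]
opening: 0.701
grasp_force: 97.9
```

Request:
{"fn": "move_arm", "kwargs": {"motion": [[0,0,0,0,0,-0.02,0.05],[0,0,0,0,0,-0.07,0.05],[0,0,0,0,0,-0.12,0.05],[0,0,0,0,0,-0.15,0.05],[0,0,0,0,0,-0.15,0.05]]}}

```text
clock: 5.2
eef_pos: [495.7, -145.4, 151.8]
tcp_rot: [3.14, -0.007, -0.066]
contact_force: [0.1, 0.1, -1.5]
opening: 0.703
grasp_force: 97.7
```

```bash
cat >> h.py <<'E'
def heldblock(save=None):
    import pickle
    s=sensors.sense();cp=camera_params("wrist");p,d=grab_frame("wrist")
    if save: pickle.dump((s,cp,p,d),open(save+".pkl","wb"));cv2.imwrite(f"pics/{save}.png",p[:,:,::-1])
    P=cloud(cp,d,True);R=Rn.from_euler('xyz',s['tcp_rot']).as_matrix()
    return s,cp,p,P,(P-s['eef_pos'])@R,R
E
python3 - <<'E'
from h import *
s,cp,p,P,Q,R=heldblock("w3");print(s)
m=(Q[...,2]>-35)&(Q[...,2]<5)&(abs(Q[...,1])<36)&(Q[...,0]>12)&(Q[...,0]<95)
q=Q[m];top=q[(q[:,0]<70)&(abs(q[:,1])<26)]
A=np.c_[top[:,:2],np.ones(len(top))];c=np.linalg.lstsq(A,top[:,2],rcond=None)[0]
print("plane z=",c,len(top),np.std(top[:,2]-A@c))
t=q[abs(q[:,2]-(np.c_[q[:,:2],np.ones(len(q))]@c))<3]
for y in (-24,-12,0,12,24): a=t[abs(t[:,1]-y)<3];print(y,a[:,0].max())
for x in range(20,75,10): a=t[abs(t[:,0]-x)<3];print(x,a[:,1].min(),a[:,1].max())
E
```

```text
{'clock': 5.2, 'qpos': array([-0.2883,  0.2785,  1.9424,  0.    ,  0.9139,  1.3487]), 'qvel': array([ 0.0005,  0.0523,  0.0422,  0.0014, -0.0355,  0.0021]), 'joint_efforts': array([  0.0094, -52.4058, -30.0209,  -0.0002,   0.5143,   0.    ]), 'eef_pos': array([ 495.688 , -145.4189,  151.761 ]), 'tcp_rot': array([ 3.1401, -0.0066, -0.0663]), 'contact_force': array([ 0.1222,  0.0692, -1.4772]), 'wrist_torque': array([ 0.0192, -0.009 ,  0.0252]), 'grasp_force': 97.73099184036255, 'opening': 0.7034265672131619}
plane z= [  0.0028   0.0004 -21.5005] 16954 0.602212101027102
-24 73.2456529547651
-12 73.37106829576405
0 73.69134943433767
12 73.49893188560155
24 73.7187961312724
20 -32.0040308871667 29.841755560367456
30 -32.01525641620075 30.01672056691434
40 -31.74664472198209 30.164858511111678
50 -31.80647849014271 29.874017160296134
60 -31.91323590117665 29.9997446688342
70 -32.18206485664827 30.037947169492575
```

```bash
cat >> h.py <<'E'
F=Rn.from_euler('x',np.pi).as_matrix()
PSI=np.radians(10.1)
ex=np.array([np.cos(PSI),np.sin(PSI),0]);ey=np.array([-np.sin(PSI),np.cos(PSI),0]);ez=np.array([0,0,1.])
def tcp_for(S,tilt,s_tool,psi=PSI,bp=0.0):
    "S shoulder edge in (u,v,z); tilt rad -> TCP pos, R"
    R=Rn.from_euler('zy',[psi,0]).as_matrix()@Rn.from_euler('y',tilt).as_matrix()@F
    W=S[0]*ex+S[1]*ey+S[2]*ez
    return W-R@np.asarray(s_tool),R
def delta(p0,R0,p1,R1):
    return np.r_[Rn.from_matrix(R0.T@R1).as_rotvec(),R0.T@(p1-p0)/1000]
E
python3 - <<'E'
from h import *
s=sensors.sense();p0=s['eef_pos'];R0=Rn.from_euler('xyz',s['tcp_rot']).as_matrix()
st=(73.8,-1.0,-21.5);th=np.radians(20);d=np.array([np.cos(th),0,-np.sin(th)])
S=np.array([600,143.3,36.])
p1,R1=tcp_for(S-40*d+[0,0,60],th,st)
print(s['clock'],p1,Rn.from_matrix(R1).as_euler('xyz'),delta(p0,R0,p1,R1),np.linalg.norm(p1-p0))
E
```

```text
5.25 [453.2279 225.2721 114.7185] [3.1416 0.3491 0.1763] [-0.0411 -0.3508 -0.2403 -0.0658 -0.3668  0.0347] 374.2958809721161
```

Request:
{"fn": "move_arm", "kwargs": {"motion": [[0,0,0,-0.006,-0.04,-0.005,0.05],[-0.003,-0.04,-0.03,-0.015,-0.095,-0.005,0.05],[-0.01,-0.1,-0.07,-0.026,-0.15,-0.005,0.05],[-0.018,-0.16,-0.11,-0.037,-0.205,0.0,0.05],[-0.026,-0.22,-0.15,-0.047,-0.26,0.01,0.05],[-0.034,-0.28,-0.19,-0.057,-0.315,0.02,0.05],[-0.039,-0.33,-0.225,-0.064,-0.35,0.03,0.05],[-0.041,-0.351,-0.24,-0.066,-0.367,0.035,0.05]]}}

```text
clock: 6.25
eef_pos: [451.0, 227.0, 111.4]
tcp_rot: [-3.14, 0.356, 0.179]
contact_force: [-0.2, -1.3, -0.4]
opening: 0.7
grasp_force: 97.8
```

Request:
{"fn": "move_arm", "kwargs": {"motion": [[0,0,0,0,0,0,0.05],[0,0,0,0,0,0,0.05]]}}

```text
clock: 6.5
eef_pos: [452.1, 224.5, 113.2]
tcp_rot: [-3.14, 0.353, 0.175]
contact_force: [-0.0, 0.1, -1.1]
opening: 0.703
grasp_force: 97.8
```

```bash
cat > meas.py <<'E'
from h import *
import sys
s,cp,p,P,Q,R=heldblock(sys.argv[1]);print(s['clock'],s['eef_pos'],s['tcp_rot'],s['contact_force'],s['wrist_torque'],s['opening'])
m=(Q[...,2]>-35)&(Q[...,2]<0)&(abs(Q[...,1])<36)&(Q[...,0]>12)&(Q[...,0]<95)
q=Q[m];top=q[(q[:,0]<70)&(abs(q[:,1])<26)]
A=np.c_[top[:,:2],np.ones(len(top))];c=np.linalg.lstsq(A,top[:,2],rcond=None)[0]
print("plane z=",c,len(top))
t=q[abs(q[:,2]-(np.c_[q[:,:2],np.ones(len(q))]@c))<3]
print("edge x",[round(t[abs(t[:,1]-y)<3][:,0].max(),1) for y in(-24,-12,0,12,24)])
print("sides",[(round(t[abs(t[:,0]-x)<3][:,1].min(),1),round(t[abs(t[:,0]-x)<3][:,1].max(),1)) for x in(30,45,60)])
W=np.stack([P@ex,P@ey,P[...,2]],-1)
c=W[(abs(W[...,2]-36)<2.5)&(W[...,0]>596)&(W[...,0]<690)&(W[...,1]>100)&(W[...,1]<310)]
if len(c)>100:
    print("course top z",np.median(c[:,2]),len(c),"near edge",[(v,round(c[abs(c[:,1]-v)<4][:,0].min(),1)) for v in(120,145,170,200,230,260,290) if (abs(c[:,1]-v)<4).any()])
    print("right side",[(u,round(c[abs(c[:,0]-u)<4][:,1].min(),1),round(c[abs(c[:,0]-u)<4][:,1].max(),1)) for u in(615,630,645,660,675) if (abs(c[:,0]-u)<4).any()])
E
python3 meas.py w4
```

```text
6.5 [452.1126 224.5353 113.2196] [-3.1404  0.3526  0.1754] [-0.0475  0.1323 -1.1253] [ 0.0533 -0.2345  0.0124] 0.7028966299928021
plane z= [  0.0028   0.0008 -21.7809] 16905
edge x [np.float64(73.8), np.float64(73.6), np.float64(73.9), np.float64(73.7), np.float64(73.9)]
sides [(np.float64(-31.7), np.float64(30.2)), (np.float64(-31.7), np.float64(30.1)), (np.float64(-31.9), np.float64(30.2))]
course top z 35.83261785214404 3843 near edge [(120, np.float64(600.2)), (145, np.float64(600.6)), (170, np.float64(600.3)), (200, np.float64(600.4)), (230, np.float64(600.4)), (260, np.float64(600.5)), (290, np.float64(600.5))]
right side [(615, np.float64(227.5), np.float64(298.0)), (630, np.float64(290.5), np.float64(297.6))]
```

View pics/w4.png

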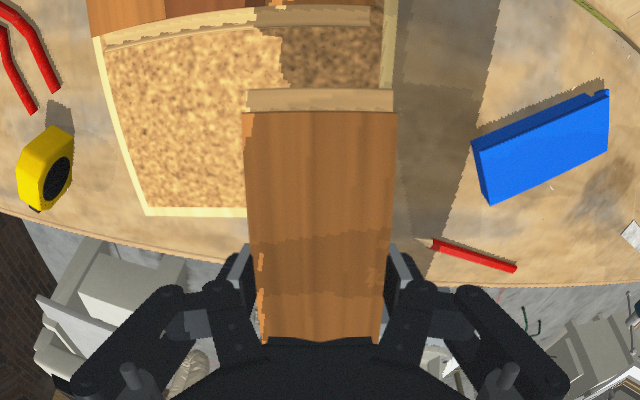

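The view shows the held, tilted block squarely gripped. Its shoulder edge is at row 110 with the tongue beyond, in front of the right-hand part of the course, whose lip is at about (340,15). Next is the pre-insert pose on the slope.

```bash
cat > to.py <<'E'
from h import *
import sys
# usage: back_mm tilt_deg dz
back,tilt,dz=map(float,sys.argv[1:4]);th=np.radians(tilt)
st=(74.0,-0.85,-21.57);d=np.array([np.cos(th),0,-np.sin(th)])
s=sensors.sense();p0=s['eef_pos'];R0=Rn.from_euler('xyz',s['tcp_rot']).as_matrix()
p1,R1=tcp_for(np.array([600.3,143.3,35.9+dz])-back*d,th-.0028,st)
sh=p0+R0@np.array(st);print(s['clock'],"shoulder now u,v,z",sh@ex,sh@ey,sh[2],"tilt",np.degrees(s['tcp_rot'][1]+.0028),"F uvz",s['contact_force']@ex,s['contact_force']@ey,s['contact_force'][2])
print("delta",delta(p0,R0,p1,R1))
E
python3 to.py 15 20 0
```

```text
6.55 shoulder now u,v,z 561.5125583807411 142.41236774468717 108.21114869431324 tilt 20.33797033417013 F uvz 1.505175432528119 0.7732543854487488 -1.4101535185904108
delta [-0.0018  0.0059 -0.0011  0.0465 -0.0007  0.055 ]
```

Request:
{"fn": "move_arm", "kwargs": {"motion": [[-0.001,0.003,0,0.006,-0.001,0.02,0.05],[-0.002,0.006,-0.001,0.014,-0.001,0.042,0.05],[-0.002,0.006,-0.001,0.02,-0.001,0.053,0.05],[-0.002,0.006,-0.001,0.025,-0.001,0.055,0.05],[-0.002,0.006,-0.001,0.035,-0.001,0.055,0.05],[-0.002,0.006,-0.001,0.044,-0.001,0.055,0.05],[-0.002,0.006,-0.001,0.0465,-0.001,0.055,0.05],[-0.002,0.006,-0.001,0.0465,-0.001,0.055,0.05]]}}

```text
clock: 7.55
eef_pos: [476.4, 231.2, 45.6]
tcp_rot: [-3.141, 0.347, 0.178]
contact_force: [0.5, -0.0, -1.3]
opening: 0.703
grasp_force: 97.8
```

Request:
{"fn": "move_arm", "kwargs": {"motion": [[0,0,0,0,0,0,0.05],[0,0,0,0,0,0,0.05]]}}

```text
clock: 7.8
eef_pos: [476.1, 231.1, 45.7]
tcp_rot: [-3.141, 0.347, 0.178]
contact_force: [0.5, -0.1, -0.5]
opening: 0.699
grasp_force: 97.8
```

```bash
python3 meas.py w5; python3 to.py 2.5 20 0
```

```text
7.8 [476.1089 231.143   45.7185] [-3.1414  0.3466  0.1778] [ 0.5347 -0.0852 -0.4884] [ 0.0357 -0.2331 -0.0126] 0.6989319667286557
plane z= [  0.0029   0.0013 -21.7781] 16917
edge x [np.float64(95.0), np.float64(95.0), np.float64(95.0), np.float64(95.0), np.float64(94.9)]
sides [(np.float64(-31.9), np.float64(30.7)), (np.float64(-31.4), np.float64(30.1)), (np.float64(-31.8), np.float64(30.3))]
course top z 35.81509996094136 31424 near edge [(120, np.float64(599.9)), (145, np.float64(600.3)), (170, np.float64(600.1)), (200, np.float64(600.0)), (230, np.float64(600.1)), (260, np.float64(600.7)), (290, np.float64(600.6))]
right side [(615, np.float64(111.4), np.float64(297.5)), (630, np.float64(111.5), np.float64(298.3)), (645, np.float64(232.7), np.float64(299.6)), (660, np.float64(280.1), np.float64(303.0))]
7.85 shoulder now u,v,z 586.2128991885791 145.0349544591383 40.859276721137626 tilt 20.015770504707465 F uvz -0.3006698202611505 -0.24905561108341603 -1.7029401627760572
delta [ 0.0003  0.0003  0.0015  0.0124  0.0016 -0.0001]
```

Request:
{"fn": "move_arm", "kwargs": {"motion": [[0,0,0.001,0.002,0.001,0,0.05],[0,0,0.0015,0.004,0.002,0,0.05],[0,0,0.0015,0.006,0.002,0,0.05],[0,0,0.0015,0.008,0.002,0,0.05],[0,0,0.0015,0.01,0.002,0,0.05],[0,0,0.0015,0.01,0.002,0,0.05],[0,0,0.0015,0.01,0.002,0,0.05]]}}

```text
clock: 8.72
eef_pos: [485.8, 230.8, 42.2]
tcp_rot: [3.141, 0.347, 0.176]
contact_force: [-0.2, -0.6, -1.5]
opening: 0.7
grasp_force: 97.8
```

```bash
python3 to.py 0 20 0
```

```text
8.725 shoulder now u,v,z 595.6850276007746 142.88159259052782 37.316236075534306 tilt 20.023524914238596 F uvz -0.2888460047899384 -0.5080233289264123 -1.5058883017850941
delta [ 0.0003  0.0004 -0.0002  0.0048 -0.0004 -0.0002]
```

Request:
{"fn": "move_arm", "kwargs": {"motion": [[0,0,0,0.001,0,0,0.05],[0,0,0,0.002,0,0,0.05],[0,0,0,0.003,0,0,0.05],[0,0,0,0.0035,0,0,0.05],[0,0,0,0.0035,0,0,0.05]]}}

```text
clock: 9.35
eef_pos: [489.2, 231.4, 41.0]
tcp_rot: [3.141, 0.347, 0.176]
contact_force: [0.4, -0.3, -1.6]
opening: 0.701
grasp_force: 97.8
```

Request:
{"fn": "move_arm", "kwargs": {"motion": [[0,0,0,0.0004,0,0,0.05],[0,0,0,0.0008,0,0,0.05],[0,0,0,0.0008,0,0,0.05]]}}

```text
clock: 9.72
eef_pos: [489.9, 231.5, 40.7]
tcp_rot: [3.141, 0.347, 0.176]
contact_force: [-0.1, 0.2, -0.8]
opening: 0.701
grasp_force: 97.8
```

```bash
python3 to.py 0 20 0
```

```text
9.725 shoulder now u,v,z 599.8230949969162 142.8921436843636 35.893368228194795 tilt 20.015221265216905 F uvz -0.09767307816239168 0.25121672773598525 -0.8419220846003808
delta [ 0.0003  0.0003 -0.0002  0.0005 -0.0004 -0.0001]
```

Request:
{"fn": "move_arm", "kwargs": {"motion": [[0,0,0,0.0003,0,0,0.05],[0,0,0,0.0006,0,0,0.05],[0,0,0,0.0006,0,0,0.05]]}}

```text
clock: 10.1
eef_pos: [490.4, 231.6, 40.5]
tcp_rot: [3.141, 0.347, 0.176]
contact_force: [-0.3, -0.1, -0.8]
opening: 0.702
grasp_force: 97.8
```

Request:
{"fn": "move_arm", "kwargs": {"motion": [[0,0,0,0.0003,0,0,0.05],[0,0,0,0.0006,0,0,0.05],[0,0,0,0.0006,0,0,0.05]]}}

```text
clock: 10.48
eef_pos: [490.5, 231.6, 40.3]
tcp_rot: [3.141, 0.348, 0.176]
contact_force: [-2.2, -0.3, -0.3]
opening: 0.702
grasp_force: 97.8
```

Contact is felt at about 2 N, right where the camera predicts the edges meet. Now I'll turn down about the shoulder edge in 5° steps.

Request:
{"fn": "move_arm", "kwargs": {"motion": [[0,0.0436,0,0.001,0,0.0032,0.05],[0,0.0873,0,0.0022,0,0.0064,0.05],[0,0.0873,0,0.0022,0,0.0064,0.05]]}}

```text
clock: 10.85
eef_pos: [490.6, 231.6, 33.8]
tcp_rot: [3.141, 0.259, 0.176]
contact_force: [-1.8, -0.9, -1.6]
opening: 0.702
grasp_force: 97.9
```

```bash
python3 to.py 0 10 0
```

```text
10.85 shoulder now u,v,z 600.6793187436185 142.89075753268196 35.641919803071396 tilt 15.008829366335183 F uvz -1.9080286223224394 -0.5943410628158666 -1.5933840596914384
delta [ 0.0005  0.0874  0.0001  0.0017 -0.0004  0.0062]
```

Request:
{"fn": "move_arm", "kwargs": {"motion": [[0,0.0436,0,0.001,0,0.0031,0.05],[0,0.0873,0,0.002,0,0.0062,0.05],[0,0.0873,0,0.002,0,0.0062,0.05]]}}

```text
clock: 11.22
eef_pos: [491.1, 231.8, 27.2]
tcp_rot: [3.141, 0.173, 0.176]
contact_force: [0.3, -0.3, -1.9]
opening: 0.706
grasp_force: 97.8
```

```bash
python3 to.py 0 6 0
```

```text
11.225 shoulder now u,v,z 600.776829442803 142.92089280578642 35.77584497292997 tilt 10.04539180875461 F uvz 0.20890067431791645 -0.32194118964353097 -1.8862184480460074
delta [ 0.0004  0.0706  0.0001  0.0012 -0.0004  0.0051]
```

Request:
{"fn": "move_arm", "kwargs": {"motion": [[0,0.0436,0,0.0012,0,0.0031,0.05],[0,0.0873,0,0.0024,0,0.0062,0.05],[0,0.0873,0,0.0024,0,0.0062,0.05]]}}

```text
clock: 11.6
eef_pos: [492.4, 232.0, 20.6]
tcp_rot: [3.141, 0.086, 0.176]
contact_force: [-0.8, -1.2, -1.2]
opening: 0.705
grasp_force: 97.8
```

```bash
python3 to.py 0 0 0
```

```text
11.6 shoulder now u,v,z 601.0645383552442 142.94806361040065 35.77436427864073 tilt 5.078855491993766 F uvz -1.0394194703795578 -1.0708549093265611 -1.1867774202800936
delta [ 0.0005  0.0886  0.0002  0.0014 -0.0004  0.0064]
```

Request:
{"fn": "move_arm", "kwargs": {"motion": [[0,0.02,0,0.0005,0,0.0014,0.05],[0,0.045,0,0.001,0,0.0032,0.05],[0,0.045,0,0.001,0,0.0032,0.05]]}}

```text
clock: 11.98
eef_pos: [493.3, 232.2, 17.3]
tcp_rot: [3.141, 0.039, 0.176]
contact_force: [-2.0, -0.3, -2.7]
opening: 0.705
grasp_force: 97.8
```

```bash
python3 to.py 0 0 0
```

```text
11.975 shoulder now u,v,z 601.1948941931483 142.92970661711908 35.961118915244334 tilt 2.3822632560586343 F uvz -2.005284013296388 0.024326632846062513 -2.7430842008439975
delta [ 0.0004  0.0416  0.0002  0.0001 -0.0004  0.0032]
```

Request:
{"fn": "move_arm", "kwargs": {"motion": [[0,0.021,0,0.0004,0,0.0015,0.05],[0,0.0415,0,0.0008,0,0.0031,0.05],[0,0.0415,0,0.0008,0,0.0031,0.05]]}}

```text
clock: 12.35
eef_pos: [494.1, 232.3, 14.4]
tcp_rot: [3.141, -0.003, 0.176]
contact_force: [-0.2, -1.0, -0.5]
opening: 0.697
grasp_force: 97.8
```

```bash
python3 to.py 0 0 0;python3 meas.py w6
```

```text
12.35 shoulder now u,v,z 601.1096187783345 142.92563043151142 36.197304081115206 tilt -0.0381675168304634 F uvz -0.3745879531062416 -0.9504124438148074 -0.5235906157830621
delta [ 0.0002 -0.0007  0.0002 -0.0008 -0.0004  0.0002]
12.35 [494.103  232.3075  14.3712] [ 3.1413 -0.0035  0.1764] [-0.2021 -1.0014 -0.5236] [-0.1197  0.1989 -0.063 ] 0.6972002542044117
plane z= [  0.0026   0.0011 -21.4822] 16920
edge x [np.float64(94.9), np.float64(95.0), np.float64(95.0), np.float64(95.0), np.float64(95.0)]
sides [(np.float64(-31.7), np.float64(30.3)), (np.float64(-31.4), np.float64(30.1)), (np.float64(-31.8), np.float64(30.3))]
course top z 35.806402050877324 44280 near edge [(120, np.float64(596.2)), (145, np.float64(596.3)), (170, np.float64(596.0)), (200, np.float64(601.1)), (230, np.float64(601.1)), (260, np.float64(601.0)), (290, np.float64(601.1))]
right side [(615, np.float64(111.4), np.float64(297.6)), (630, np.float64(111.5), np.float64(298.2)), (645, np.float64(111.5), np.float64(297.6)), (660, np.float64(221.3), np.float64(298.9)), (675, np.float64(274.3), np.float64(298.3))]
```

View pics/w6.png

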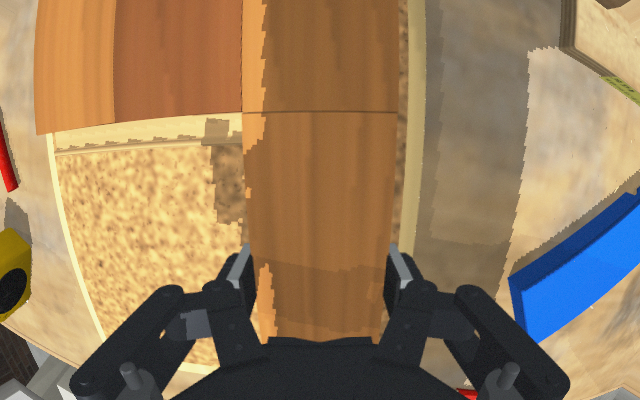

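The picture shows the joint closed to a hairline at row 112 (columns 243–397), with the sides continuous with the right-hand block. A gentle press onto the cork, then release.

Request:
{"fn": "move_arm", "kwargs": {"motion": [[0,0,0,0,0,0.0005,0.05],[0,0,0,0,0,0.001,0.05],[0,0,0,0,0,0.001,0.05]]}}

```text
clock: 12.78
eef_pos: [494.1, 232.3, 14.3]
tcp_rot: [3.141, -0.002, 0.176]
contact_force: [-5.5, -1.9, 15.4]
opening: 0.706
grasp_force: 100.0
```

Request:
{"fn": "move_arm", "kwargs": {"motion": [[0,0,0,-0.0002,0,-0.0007,0.05],[0,0,0,-0.0002,0,-0.0007,0.05],[0,0,0,-0.0002,0,-0.0007,0.075],[0,0,0,-0.0002,0,-0.0007,0.085],[0,0,0,-0.0002,0,-0.0007,0.085],[0,0,0,-0.0002,0,-0.0007,0.085]]}}

```text
clock: 13.52
eef_pos: [493.7, 232.2, 13.8]
tcp_rot: [3.141, -0.002, 0.176]
contact_force: [-0.0, 0.7, -0.0]
opening: 0.996
grasp_force: 0.0
```

Request:
{"fn": "move_arm", "kwargs": {"motion": [[0,0,0,0,0,0,0.085],[0,0,0,0,0,-0.02,0.085],[0,0,0,0,0,-0.05,0.085],[0,0,0,-0.02,0,-0.09,0.085],[0,0,0,-0.04,0,-0.11,0.085],[0,0,0,-0.06,0,-0.11,0.085],[0,0,0,-0.06,0,-0.11,0.085]]}}

```text
clock: 14.4
eef_pos: [433.4, 221.5, 124.0]
tcp_rot: [3.141, -0.002, 0.177]
contact_force: [0.1, 0.9, -0.2]
opening: 0.999
grasp_force: 0.0
```

Run:
```python
from h import *
s,cp,p,P,Q,R=heldblock("w7");print(s['clock'],s['eef_pos'],s['opening'],s['contact_force'])
W=np.stack([P@ex,P@ey,P[...,2]],-1)
def fit(n,u0,u1,v0,v1,z=36):
    q=W[(W[...,0]>u0)&(W[...,0]<u1)&(W[...,1]>v0)&(W[...,1]<v1)&(abs(W[...,2]-z)<4)]
    A=np.c_[q[:,:2]-[(u0+u1)/2,(v0+v1)/2],np.ones(len(q))];print(n,np.linalg.lstsq(A,q[:,2],rcond=None)[0],len(q))
fit("block",500,595,118,168);fit("course",606,660,118,168)
for n,us in(("block",range(500,598,16)),("course",range(608,680,16))):
    print(n,[(u,)+tuple(np.round((lambda a:(a.min(),a.max()))(W[(abs(W[...,0]-u)<4)&(abs(W[...,2]-36)<4)&(abs(W[...,1]-205)<110)][:,1]),1)) for u in us])
c=W[(abs(W[...,2]-36)<3)&(W[...,0]>590)];print("edge left of block",[round(c[abs(c[:,1]-v)<4][:,0].min(),1) for v in(190,220,250,280)])
cv2.imwrite("pics/w7c.png",cv2.resize(p[20:300,170:470,::-1],None,fx=2,fy=2,interpolation=cv2.INTER_CUBIC))
```

```text
14.4 [433.4282 221.4604 123.9517] 0.9994416665432417 [ 0.0896  0.9333 -0.1501]
block [-0.0001  0.0005 35.794 ] 8518
course [-0.0025  0.0006 35.7366] 1428
block [(500, np.float64(111.6), np.float64(173.5)), (516, np.float64(112.3), np.float64(173.8)), (532, np.float64(112.5), np.float64(173.5)), (548, np.float64(111.9), np.float64(173.3)), (564, np.float64(112.2), np.float64(174.0)), (580, np.float64(112.2), np.float64(173.9)), (596, np.float64(112.2), np.float64(174.1))]Traceback (most recent call last):
  File "<stdin>", line 9, in <module>
  File "<stdin>", line 9, in <lambda>
    return umr_minimum(a, axis, None, out, keepdims, initial, where)
ValueError: zero-size array to reduction operation minimum which has no identity
```

Run:
```python
import cv2
p=cv2.imread("pics/w7.png");cv2.imwrite("pics/w7c.png",cv2.resize(p[0:140,200:430],None,fx=3.4,fy=3.4,interpolation=cv2.INTER_CUBIC))
```

```text
(no output)
```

View pics/w7c.png

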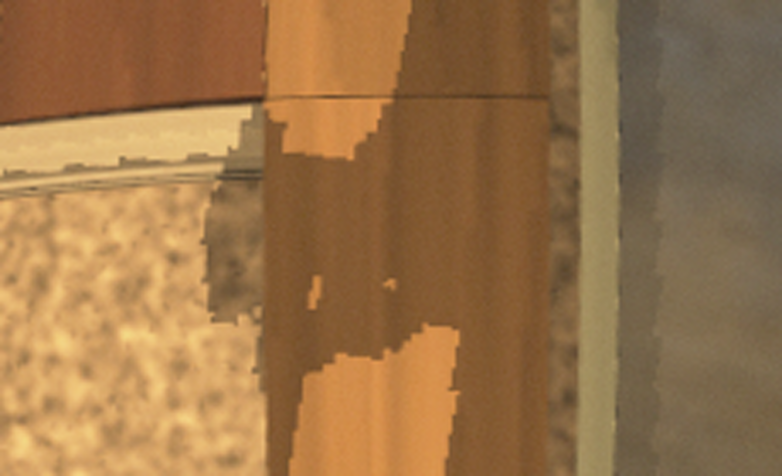

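The crop shows the joint as a hairline at row 97 (columns 265–548), with the sides in line, so the block is seated and released. I'm handing it in.

```bash
python3 -c "
from rig import order
print(order.sign_off())"
```

```text
the job is handed in; nothing more can be done
None
```

The oak block is in the groove, lowered flat and released: by camera the joint is a hairline, flush and in line with the right-hand block; the course shifted about 0.7 mm by measurement (limit 2 mm), and the job is handed in at about 14.5 s, with no verdict returned.

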